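Clamp a block with a crank-driven vise

TASK

The beech block lies loose between the jaws of the blue vise. Take the removable crank, fit it fully home on the vise's square drive shaft without forcing it (its socket must be turned until it drops over the square), then wind it clockwise by its knob until the block is held firmly between the jaws. Stop as soon as the handle goes stiff so that the block is not crushed, let go and leave the crank on the shaft, and leave the other things on the bench alone.

Things in the scene. Friction and masses are not known exactly. Their poses are not given: they have to be found in the camera images.
- vise: Blue bench vise screwed down (foot 245 x 92 mm). Origin on the bench top under its vertical drive shaft; x points from the shaft along the bed to the fixed jaw, z up. Gear housing 66 x 70 mm round the shaft, 52 mm high, with a round shoulder up to 58 mm, from which the square shaft stands up. Bed top 22 mm up; jaws 76 mm wide, tops 47 mm up; fixed jaw's face at x = 162 mm.
- shaft_top (a point): Centre of the top end of the drive shaft, 80 mm above the bench: a steel square 14 mm across flats, 22 mm long, the top 2 mm tapered to 13 mm. Axes as the vise's; they do not turn with the shaft, whose angle is not measured and differs each time. Friction holds the shaft (0.2 N m) while a crank is turned lightly on its tip.
- shoulder (a point): Centre of the shoulder at the foot of the square, 58 mm above the bench, on which the crank's underside comes to rest
- jaw: Black rubber face of the moving jaw; origin mid lower edge of its face, axes as the vise's, on the vise's x axis. Turning the shaft clockwise (from above) moves it along +x, 25 mm a turn; 1.3 to 2.6 turns are needed. It yields 1 mm per 80 N. Winding takes about 3 N at the crank's knob; once the block is nipped, each newton more at the knob adds about 17 N of squeeze: 5.5 to 7 N in all is firm, 9 N too much. It stays where left.
- crank: Removable crank, 0.3 kg, standing on its hub. Origin: centre of the hub's underside, the mouth of its square socket (15.5 mm wide, 26 mm deep, chamfered); x along the arm, z up. Steel hub 32 x 32 mm, 44 mm high, sides and socket flats along x and y; grip it across y. Arm 15 mm wide, 28 to 36 mm up. The socket drops 22 mm over the shaft in four positions a quarter turn apart, within 5 degrees.
- knob_mid (a point): Middle of the black knob at the arm's end, 70 mm from the hub's axis, 57 mm above the crank's underside. A round sleeve 23 mm across, 37 to 77 mm above the underside, axis parallel to the hub's; it turns freely on its pin, so a gripper can hold it without turning while it goes round
- block: Beech block 38 x 70 x 16 mm lying on the vise's bed between the jaws, origin at the centre of its underside; 38 mm along the vise's x, with some mm free to the fixed jaw
- pliers: Bystander: pliers with green handles, 158 mm long, lying on the bench
- spanner: Bystander: steel spanner 143 mm long, lying to the left of the vise's and crank's places
- slip: Bystander: dark brown slip of board 34 x 118 x 8 mm
- bracket: Bystander: steel clamp bracket with a bow, 40 x 96 x 62 mm
- bolt: Bystander: hex bolt 56 mm long
- wing_nut: Bystander: wing nut 40 mm wide
Things that resemble listed ones, but are neither listed nor needed, are in the scene too. There is more than one size of the block; the one meant has the size given above.

How it is judged:
On the way, in this order (a step that is already met when the one before it is completed fails the run):
1. The crank sits home on the square shaft (height (world z) of crank between 0.05 and 0.063 m and horizontal distance between crank and shoulder below 0.005 m and angle between crank's own z axis and vertical below 0.12 rad), for 0.2 s.
2. With the crank still on, the block is squeezed by the jaw with more than 25 N (all of step 1 and contact force between jaw and block above 25 N), for 0.2 s.
At the end, for the whole second after the job is handed in: The crank sits home on the shaft (mouth within 5 mm of the shoulder, 5 mm of the axis, upright within 7 degrees), at rest; the block lies flat at rest, squeezed by the jaw with more than 25 N (all of step 2 and angle between block's own z axis and vertical below 0.03 rad and linear speed of block below 0.01 m/s and linear speed of crank below 0.02 m/s); the robot touches nothing.
It fails at once if The block is squeezed with more than 120 N (contact force between jaw and block above 120 N).
It fails at once if The crank is forced onto the vise: more than 40 N between them before it is home (height (world z) of crank above 0.066 m and contact force between crank and vise above 40 N).
It fails at once if A bystander is moved by more than 30 mm (distance of any of pliers, spanner, slip, bracket, bolt, wing_nut from where it was at the start of the episode above 0.03 m).
It also fails if it takes over 72 s, if anything falls off the work surface, if the arm or the gripper's body presses on something with over 40 N, if the wrist force passes 120 N, or if a joint passes its speed limit or range.

ROBOT

A 7-joint arm with a two-finger parallel gripper is mounted at the origin on a cart in front of the work surface, level with it; the furniture and walls round the work are solid. World frame = base frame: x ahead of the robot, y to its left, z up, the work surface at z = 0. Lengths are in m, angles in rad, forces in N, time in s.
With the tool pointing down it reaches from about 0.425 to 0.875 m from the base axis. Payload 8.4 kg.
Tool frame: the origin (TCP) lies between the finger pads; the fingertips stand 19 mm ahead of it and the grasp point (between the pads) is the TCP; z points along the fingers, y is the direction in which the jaws open and shut (so a half turn about z gives the same grasp; the last joint's range is limited). The gripper opens to 85 mm and grips with 20 to 120 N. Pads are 22 mm wide; open, the fingers measure 114 mm over their backs; the gripper's body (76 mm by 85 mm) begins 54 mm behind the grasp point. The pads swing forward as they close: fully open they stand 13 mm farther back than shut.
Start: joints at [1.23, 0.333, 0.04, 1.465, -0.013, 1.343, -0.059], TCP at [0.156, -0.631, 0.218] pointing down, gripper open.
Joint ranges: [-2.58, 2.58], [-0.38, 2.09], [-1.3, 1.39], [0.25, 2.4], [-1.5, 4.64], [0.08, 2.09], [-2.65, 2.65]. Speed limits (rad/s): [2.22, 2.22, 2.79, 2.79, 3.14, 3.14, 3.14].

INTERFACE

Orientations are given as a rotation vector (axis times angle).
In Python, from workcell import bot, cams gives the robot as it stands.
- The arm moves only by the tool step_arm, never from a script. Its argument "rows" is one flat list of numbers, 7 for each row, row after row: the finger opening in mm, from 0 to 85.4, then the shift along the tool's x, y, z in mm, then the turn, a rotation vector about the tool's x, y, z in rad. In form: [hand, x, y, z, ax, ay, az, hand, x, y, z, ax, ay, az, ...]. A call has exactly 10 rows; each row is the pose to reach, as a shift and turn from the pose commanded when the call began, along the tool's axes at that moment; what a row does not reach only later rows make up. A row lasts 1/12 s, in which the tool goes at most 41.7 mm and 7.16 degrees, less where a joint would pass 70% of its speed; a pose out of reach is approached as far as the arm can. A call with a gripper value outside its range is refused whole. The fingers move at their own pace and stop on an object; the grip force is fixed at half the most. Time passes only in rows, so rows that repeat a pose let the fingers close, or fill a call up. It gives the time, the measured TCP pose, the force and the opening at its end, in the units of the state.
- bot.state(): the state, without advancing time (a new reading comes with each control period).
- cams.read_camera(name): name is "scene" or "side" or "wrist"; returns the picture (400x640x3 uint8, blue, green, red); there is no depth.
- cams.get_calibration(name): a dict with "vfov" (degrees; the focal length in pixels is half the picture's height over the tangent of half this angle, whatever the lens; pixels are square), "cx", "cy" (the principal point, pixels), "world_from_camera" (4x4, takes a point from camera to world coordinates). Camera axes: x right, y down, z forward; pixel columns grow to the right and rows downward; lengths in m; the calibration is good to about 2 mm. A picture is of the moment at which its call begins: read the wrist's pose just before it. get_calibration takes no time and is no camera call; for the wrist camera it gives the pose at the moment of the call.
- bot.close_job(): hands the job in, once; it reports no verdict.
The state is a dict: "t": time; "joint_pos": joint angles; "joint_velocities": joint speeds; "tau": joint torques, N m; "tool_pos": TCP position; "ee_rot": TCP orientation; "force": force on the tool from outside, world axes, zero at the start; "ft_torque": the same for the moment, N m; "grip_width": finger opening in m.
Only numpy, scipy, OpenCV 4.12 (cv2) and the standard library are available. Lean on these libraries where they do the work, as an engineer would, in place of code of your own. Each camera call takes 0.05 s, during which the arm holds its last target. There are 200 camera calls.

## Working session

There is one attempt and no reset: what is moved stays moved. The work goes in short steps, Python scripts to look and compute and a tool call to move; the robot and the scene stay as the last step left them, time stands still between calls to the robot, and variables do not carry over. Pictures are saved under pics/ and viewed, about 8 in all and at most 12, crops included, and the job is handed in when it is done.

Besides the shell and the picture viewer there is one more tool, called after "Emit:" as a command line: name --argument value ..., lists and objects as JSON in quotes. step_arm: Moves the arm, as the interface text tells. Its arguments: {"type":"object","properties":{"rows":{"type":"array"}},"required":["rows"]}

```bash
mkdir -p pics; cat > h.py <<'E'
import numpy as np, cv2
from workcell import bot, cams
from scipy.spatial.transform import Rotation as R
def snap(n,f):
    c=cams.get_calibration(n); im=cams.read_camera(n); cv2.imwrite(f'pics/{f}.png',im); np.save(f'pics/{f}.npy',c,allow_pickle=True); return im
def K(f):
    c=np.load(f'pics/{f}.npy',allow_pickle=True).item(); return c,200/np.tan(np.radians(c['vfov'])/2)
def ray(f,u,v,z):
    c,F=K(f); T=np.array(c['world_from_camera']); d=T[:3,:3]@[(u-c['cx'])/F,(v-c['cy'])/F,1]; o=T[:3,3]
    return o+d*(z-o[2])/d[2]
def proj(f,p):
    c,F=K(f); T=np.linalg.inv(c['world_from_camera']); q=T[:3,:3]@np.array(p)+T[:3,3]; return q[:2]/q[2]*F+[c['cx'],c['cy']]
def st():
    s=bot.state(); print('t',round(s['t'],2),'p',np.round(s['tool_pos'],4),'R',np.round(s['ee_rot'],3),'f',np.round(s['force'],1),'m',np.round(s['ft_torque'],2),'g',round(s['grip_width'],4),'q',np.round(s['joint_pos'],2)); return s
def tool(p,yaw=None):
    "shift in tool axes (mm) to world p"
    s=bot.state(); r=R.from_rotvec(s['ee_rot']); print('shift',np.round(r.inv().apply(np.array(p)-s['tool_pos'])*1000,1))
E
python3 - <<'E'
from h import *
st()
for n in('scene','side'):
    snap(n,n+'0'); c,F=K(n+'0'); print(n,F,c['cx'],c['cy'],np.round(c['world_from_camera'],3).tolist())
c=cams.get_calibration('wrist'); print(c)
E
```

```text
t 0.0 p [ 0.1555 -0.6306  0.2175] R [-3.117 -0.379  0.   ] f [0.2 0.7 0.4] m [-0.02 -0.02  0.02] g 0.0851 q [ 1.23  0.33  0.04  1.47 -0.01  1.34 -0.06]
scene 385.35224819798196 316.1838045695684 199.96493937567075 [[0.561, -0.35, 0.75, -0.126], [-0.828, -0.219, 0.517, -0.509], [-0.017, -0.911, -0.412, 0.443], [0.0, 0.0, 0.0, 1.0]]
side 458.251385420279 320.81760374986413 197.92859276713807 [[0.989, -0.084, 0.119, 0.439], [-0.145, -0.494, 0.857, -1.052], [-0.014, -0.865, -0.501, 0.708], [0.0, 0.0, 0.0, 1.0]]
{'vfov': 58.168805694410224, 'cx': 319.126999096337, 'cy': 200.41902160444806, 'world_from_camera': array([[ 2.38722627e-01, -9.34927253e-01, -2.62531024e-01,
         2.20733216e-01],
       [-9.71087407e-01, -2.30075081e-01, -6.36765642e-02,
        -6.13167838e-01],
       [-8.68891220e-04,  2.70141608e-01, -9.62820210e-01,
         3.74050166e-01],
       [ 0.00000000e+00,  0.00000000e+00,  0.00000000e+00,
         1.00000000e+00]])}
```

View pics/scene0.png

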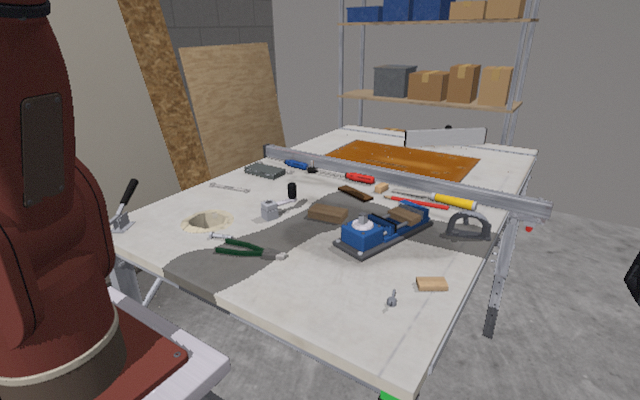

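View pics/side0.png

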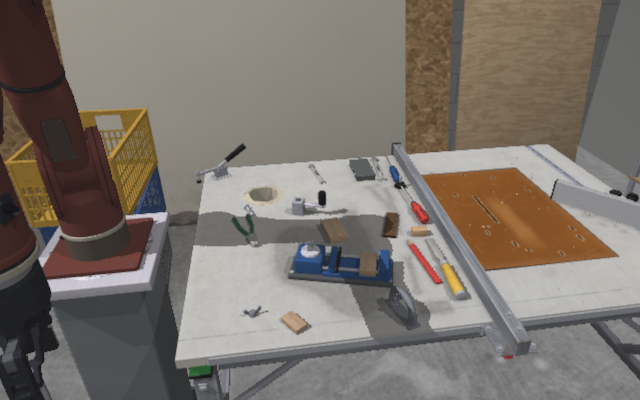

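The scene picture shows the crank hub near (270,210), its knob near (292,190), and the vise shaft near (362,218). In the side picture the hub is near (298,207), the knob near (322,197) and the shaft near (311,247). I'll enlarge both to read them better.

```bash
python3 - <<'E'
from h import *
a=cv2.imread('pics/side0.png')[180:290,270:410]; b=cv2.imread('pics/scene0.png')[170:260,250:440]
a=cv2.resize(a,None,fx=4,fy=4,interpolation=cv2.INTER_CUBIC)[:, :]; b=cv2.resize(b,None,fx=3,fy=3,interpolation=cv2.INTER_CUBIC)
a=cv2.resize(a,None,fx=.75,fy=.75)
w=max(a.shape[1],b.shape[1]); o=np.zeros((a.shape[0]+b.shape[0],w,3),np.uint8); o[:a.shape[0],:a.shape[1]]=a;o[a.shape[0]:,:b.shape[1]]=b
print(o.shape,a.shape);cv2.imwrite('pics/crop.png',o)
print('side hub top',ray('side0',297,200,.044),'knob top',ray('side0',322,192,.077),'shaft top',ray('side0',311,246,.08))
print('scene hub',ray('scene0',269,202,.044),'knob top',ray('scene0',292,184,.077),'shaft',ray('scene0',363,215,.08))
print('pliers',ray('side0',243,225,0),ray('side0',254,243,0),'spanner',ray('side0',317,173,0),'brownblock',ray('side0',333,230,0.02),'slip',ray('side0',390,224,0))
E
```

```text
(600, 570, 3) (330, 420, 3)
side hub top [0.52681083 0.08387083 0.044     ] knob top [0.59629209 0.06001696 0.077     ] shaft top [ 0.53282966 -0.19338325  0.08      ]
scene hub [0.52811692 0.08442802 0.044     ] knob top [0.58974361 0.0575464  0.077     ] shaft [ 0.52410396 -0.17998816  0.08      ]
pliers [0.36884103 0.04599958 0.        ] [ 0.39770152 -0.04617635  0.        ] spanner [0.61817823 0.32893024 0.        ] brownblock [ 0.60900717 -0.04940646  0.02      ] slip [ 0.77616866 -0.0171132   0.        ]
```

View pics/crop.png

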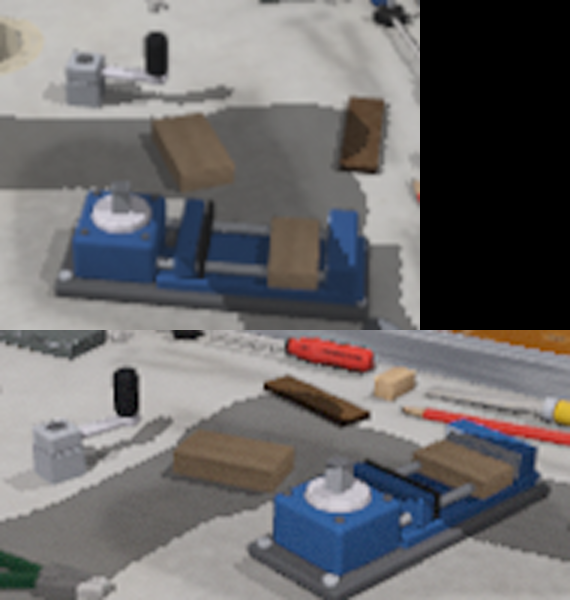

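The shaft is at about (0.53,-0.187) and the crank hub at (0.527,0.084), with the crank's x at about -21°. I'll go first to a point over the shaft, with tool x at about 159°, and view it with the wrist camera.

```bash
cat >> h.py <<'E'
def go(p,phi):
    "shift/turn in tool axes to world p, tool down, tool x at world angle phi deg"
    s=bot.state(); r=R.from_rotvec(s['ee_rot']); f=np.radians(phi)
    t=R.from_matrix(np.array([[np.cos(f),np.sin(f),0],[np.sin(f),-np.cos(f),0],[0,0,-1]]))
    print('shift',np.round(r.inv().apply(np.array(p)-s['tool_pos'])*1000,1),'turn',np.round((r.inv()*t).as_rotvec(),4))
def yaw():
    x=R.from_rotvec(bot.state()['ee_rot']).as_matrix()[:,0]; return np.degrees(np.arctan2(x[1],x[0]))
E
python3 - <<'E'
from h import *
print('side',ray('side0',310,242.5,.08),'scene',ray('scene0',363,213.3,.08))
print(yaw()); go([.529,-.187,.2],159)
E
```

```text
side [ 0.53227196 -0.17925573  0.08      ] scene [ 0.5312257 -0.1762313  0.08     ]
13.852633440893108
shift [ 468.9 -341.3   18.1] turn [-7.0000e-04 -1.8000e-03 -2.5333e+00]
```

Emit:
step_arm --rows '[85, 40, -30, 0, 0, 0, -0.12, 85, 80, -60, 0, 0, 0, -0.24, 85, 115, -85, 2, 0, 0, -0.36, 85, 150, -110, 4, 0, 0, -0.48, 85, 185, -136, 6, 0, 0, -0.6, 85, 220, -162, 8, 0, 0, -0.72, 85, 250, -185, 10, 0, 0, -0.84, 85, 280, -207, 11, 0, 0, -0.96, 85, 310, -229, 12, 0, 0, -1.08, 85, 340, -251, 13, 0, 0, -1.2]'

```text
t: 0.93
tool_pos: [0.4223, -0.3089, 0.2054]
ee_rot: [-2.354, -2.08, 0.0]
force: [0.6, -1.0, 0.1]
grip_width: 0.0853
```

```bash
python3 - <<'E'
from h import *
st();print(yaw()); go([.5315,-.178,.2],159)
E
```

```text
t 0.93 p [ 0.4223 -0.3089  0.2054] R [-2.354 -2.08   0.   ] f [ 0.6 -1.   0.1] m [ 0.03 -0.09 -0.06] g 0.0853 q [ 0.88  0.11 -0.35  1.77  0.04  1.27  0.39]
82.93670013325328
shift [143.3  92.2   5.4] turn [-3.0000e-04 -1.0000e-04 -1.3276e+00]
```

Emit:
step_arm --rows '[85, 16, 10, 1, 0, 0, -0.12, 85, 32, 20, 1, 0, 0, -0.24, 85, 48, 30, 2, 0, 0, -0.36, 85, 64, 40, 2, 0, 0, -0.48, 85, 80, 51, 3, 0, 0, -0.6, 85, 96, 61, 4, 0, 0, -0.72, 85, 112, 71, 4, 0, 0, -0.84, 85, 126, 81, 5, 0, 0, -0.96, 85, 139, 90, 5, 0, 0, -1.08, 85, 139, 90, 5, 0, 0, -1.2]'

```text
t: 1.77
tool_pos: [0.5304, -0.181, 0.2003]
ee_rot: [-0.762, -3.048, -0.003]
force: [-0.7, 1.2, -0.2]
grip_width: 0.0853
```

```bash
python3 - <<'E'
from h import *
st();print(yaw()); go([.529,-.178,.2],159)
im=snap('wrist','w1'); print(proj('w1',[.5315,-.178,.08]))
a=im[40:340,120:520]; cv2.imwrite('pics/w1c.png',cv2.resize(a,None,fx=2,fy=2,interpolation=cv2.INTER_CUBIC))
E
```

```text
t 1.77 p [ 0.5304 -0.181   0.2003] R [-7.620e-01 -3.048e+00 -3.000e-03] f [-0.7  1.2 -0.2] m [0.05 0.01 0.03] g 0.0853 q [ 0.75  0.21 -0.57  1.69  0.11  1.28  1.24]
151.9380766178147
shift [2.7 1.9 0.3] turn [ 0.0018 -0.0004 -0.1233]
[322.24847903 190.8142288 ]
```

View pics/w1c.png

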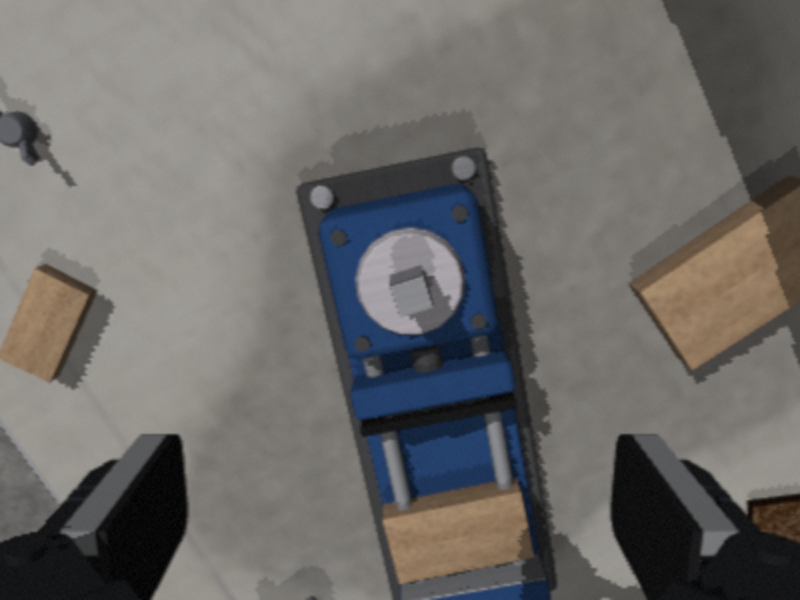

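The wrist crop shows the shaft top at about crop (410,294), which is full picture (325,187). The fixed jaw is toward the bottom, with the block in front of it. I'll zoom on the square for its angle.

```bash
python3 - <<'E'
from h import *
im=cv2.imread('pics/w1.png')[165:215,290:365]
cv2.imwrite('pics/w1z.png',cv2.resize(im,None,fx=10,fy=10,interpolation=cv2.INTER_CUBIC))
print(ray('w1',325,187,.08))
f=lambda u,v,z: ray('w1',120+u/2,40+v/2,z)
a,b=f(298,188,.01),f(486,150,.01);d=b-a;print('foot rear edge',a,b,np.linalg.norm(d),np.degrees(np.arctan2(d[1],d[0])))
a,b=f(362,430,.047),f(515,404,.047);d=b-a;print('jaw face edge',a,b,np.linalg.norm(d),np.degrees(np.arctan2(d[1],d[0])))
j=(a+b)/2;bl=(f(384,515,.038)+f(520,488,.038))/2;bf=(f(395,583,.038)+f(535,560,.038))/2;fj=(f(400,588,.047)+f(543,562,.047))/2;s=ray('w1',325,187,.08)
for n,q in zip(('jaw','blk','blkfar','fixed'),(j,bl,bf,fj)): print(n,q,np.linalg.norm((q-s)[:2]))
E
```

```text
[ 0.52978004 -0.17462277  0.08      ]
foot rear edge [ 0.47416685 -0.20422074  0.01      ] [ 0.50052193 -0.11748811  0.01      ] 0.09064844119926516 73.09776846379883
jaw face edge [ 0.58414478 -0.22807886  0.047     ] [ 0.60606929 -0.15942907  0.047     ] 0.07206579228440746 72.28821346217966
jaw [ 0.59510703 -0.19375397  0.047     ] 0.06807069003947948
blk [ 0.64202519 -0.20984541  0.038     ] 0.11764186295467349
blkfar [ 0.68066912 -0.22204619  0.038     ] 0.15816603332641888
fixed [ 0.67799678 -0.218029    0.047     ] 0.15444191209850278
```

View pics/w1z.png

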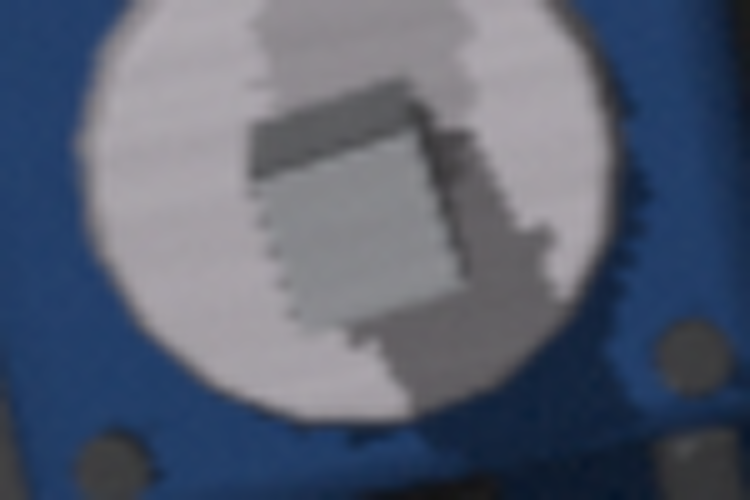

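The zoom shows the square's corners at about (258,182), (412,130), (465,285) and (305,328). Next I work out its angle and go over the crank.

```bash
python3 - <<'E'
from h import *
P=[ray('w1',290+u/10,165+v/10,.08) for u,v in((258,182),(412,130),(465,285),(305,328))]
c=np.mean(P,0);print('shaft',c)
for i in range(4):
    d=P[(i+1)%4]-P[i];print(np.linalg.norm(d),np.degrees(np.arctan2(d[1],d[0]))%90)
st();print(yaw()); go([.526,.084,.164],159)
E
```

```text
shaft [ 0.53099664 -0.17437003  0.08      ]
0.01280812313944072 80.95359103766928
0.013296252816478412 80.88491847490162
0.01319717034073993 77.4478617356754
0.012495046482368016 79.20952084080417
t 1.82 p [ 0.5295 -0.1825  0.2002] R [-7.49e-01 -3.05e+00 -2.00e-03] f [-0.2 -0.4  0.2] m [ 0.02  0.05 -0.01] g 0.0852 q [ 0.75  0.21 -0.57  1.69  0.12  1.28  1.25]
152.39744580631864
shift [126.6 234.5  36.5] turn [ 0.0009 -0.0007 -0.1152]
```

Emit:
step_arm --rows '[85, 18, 33, 5, 0, 0, -0.03, 85, 36, 66, 10, 0, 0, -0.06, 85, 54, 99, 15, 0, 0, -0.09, 85, 72, 132, 20, 0, 0, -0.115, 85, 90, 165, 25, 0, 0, -0.115, 85, 108, 199, 30, 0, 0, -0.115, 85, 127, 234, 36, 0, 0, -0.115, 85, 127, 234, 36, 0, 0, -0.115, 85, 127, 234, 36, 0, 0, -0.115, 85, 127, 234, 36, 0, 0, -0.115]'

```text
t: 2.65
tool_pos: [0.5293, 0.081, 0.1643]
ee_rot: [-0.604, -3.083, 0.001]
force: [-0.4, -1.4, 0.2]
grip_width: 0.0852
```

```bash
python3 - <<'E'
from h import *
im=snap('wrist','w2');st();print(yaw())
print('hub guess',proj('w2',[.527,.084,.044]))
a=im[100:260,200:440]; cv2.imwrite('pics/w2c.png',cv2.resize(a,None,fx=10/3,fy=10/3,interpolation=cv2.INTER_CUBIC))
E
```

```text
t 2.7 p [0.5295 0.0802 0.1644] R [-6.060e-01 -3.082e+00  1.000e-03] f [ 0.1 -0.1  0.1] m [-0.03  0.04  0.  ] g 0.0848 q [ 0.44  0.21 -0.75  1.78  0.16  1.21  0.82]
157.76808579623608
hub guess [320.93038897 187.19732102]
```

View pics/w2c.png

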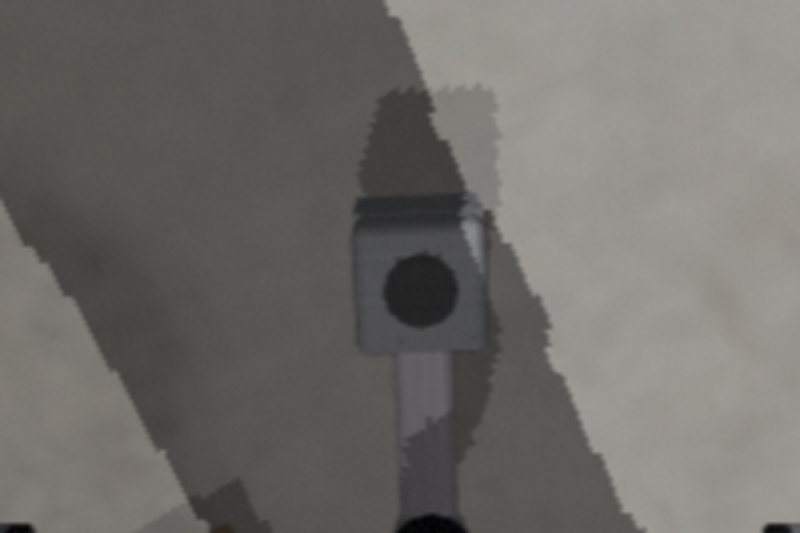

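The picture shows the hub top's hole at crop (421,290), which is full picture (326.3,187). The arm runs down to about (429,505).

```bash
python3 - <<'E'
from h import *
h=ray('w2',200+421*.3,100+290*.3,.044)
for e,zz in(((356,352,486,350),.044),((354,240,359,345),.044),):
    a,b=[ray('w2',200+u*.3,100+v*.3,zz) for u,v in(e[:2],e[2:])];d=b-a;print(np.linalg.norm(d),np.degrees(np.arctan2(d[1],d[0]))%90)
k=(ray('w2',200+399*.3,100+510*.3,.036)+ray('w2',200+459*.3,100+510*.3,.036))/2
k2=(ray('w2',200+398*.3,100+360*.3,.036)+ray('w2',200+452*.3,100+360*.3,.036))/2
print('hub',h); d=k-k2;print('arm',k,np.degrees(np.arctan2(d[1],d[0]))); d=k-h;print(np.degrees(np.arctan2(d[1],d[0])))
print(yaw());go([h[0],h[1],.026],159);go([h[0],h[1],.026],161)
E
```

```text
0.03128825081638586 68.73978593669703
0.02565391866259269 69.9246702396464
hub [0.52845508 0.08799321 0.044     ]
arm [0.58500289 0.06763005 0.036     ] -20.385916019814477
-19.80421453354912
157.76808579623608
shift [  3.9   6.9 138.4] turn [-0.0008 -0.0001 -0.0215]
shift [  3.9   6.9 138.4] turn [-0.0008 -0.0001 -0.0564]
```

Emit:
step_arm --rows '[85, 4, 7, 20, 0, 0, -0.034, 85, 4, 7, 40, 0, 0, -0.034, 85, 4, 7, 60, 0, 0, -0.034, 85, 4, 7, 80, 0, 0, -0.034, 85, 4, 7, 100, 0, 0, -0.034, 85, 4, 7, 120, 0, 0, -0.034, 85, 4, 7, 138, 0, 0, -0.034, 85, 4, 7, 138, 0, 0, -0.034, 50, 4, 7, 138, 0, 0, -0.034, 45, 4, 7, 138, 0, 0, -0.034]'

```text
t: 3.53
tool_pos: [0.5292, 0.089, 0.0276]
ee_rot: [0.551, 3.092, 0.0]
force: [0.4, 0.8, -0.3]
grip_width: 0.0634
```

```bash
python3 - <<'E'
from h import *
st();print(yaw());go([.52846,.088,.026],159.7)
E
```

```text
t 3.53 p [0.5292 0.089  0.0276] R [0.551 3.092 0.   ] f [ 0.4  0.8 -0.3] m [ 0.02 -0.04 -0.01] g 0.0634 q [ 0.36  0.38 -0.71  1.91  0.3   0.95  0.73]
159.79251723170094
shift [ 0.3 -1.2  1.6] turn [0.0004 0.001  0.0016]
```

Emit:
step_arm --rows '[25, 0, -1, 1, 0, 0, 0, 20, 0, -1, 1, 0, 0, 0, 20, 0, -1, 1, 0, 0, 0, 20, 0, -1, 1, 0, 0, 0, 20, 0, -1, 1, 0, 0, 0, 20, 0, -1, 1, 0, 0, 0, 20, 0, -1, 1, 0, 0, 0, 20, 0, -1, 1, 0, 0, 0, 20, 0, -1, 1, 0, 0, 0, 20, 0, -1, 1, 0, 0, 0]'

```text
t: 4.37
tool_pos: [0.5287, 0.0885, 0.0269]
ee_rot: [0.549, 3.092, -0.001]
force: [-2.5, -1.5, 8.2]
grip_width: 0.0291
```

```bash
python3 - <<'E'
from h import *
st();print(yaw())
E
```

```text
t 4.37 p [0.5287 0.0885 0.0269] R [ 5.490e-01  3.092e+00 -1.000e-03] f [-2.5 -1.5  8.2] m [-0.43  0.53  0.01] g 0.0291 q [ 0.36  0.38 -0.71  1.92  0.3   0.95  0.73]
159.8718436393408
```

Emit:
step_arm --rows '[20, 0, 0, -15, 0, 0, 0, 20, 0, 0, -35, 0, 0, 0, 20, 0, 0, -60, 0, 0, 0, 20, 0, 0, -85, 0, 0, 0, 20, 0, 0, -105, 0, 0, 0, 20, 0, 0, -115, 0, 0, 0, 20, 0, 0, -115, 0, 0, 0, 20, 0, 0, -115, 0, 0, 0, 20, 0, 0, -115, 0, 0, 0, 20, 0, 0, -115, 0, 0, 0]'

```text
t: 5.2
tool_pos: [0.5271, 0.0886, 0.1391]
ee_rot: [-0.548, -3.091, 0.001]
force: [0.4, -0.6, -3.4]
grip_width: 0.0291
```

```bash
python3 - <<'E'
from h import *
st();print(yaw());go([.5312,-.1744,.13],169.6)
E
```

```text
t 5.2 p [0.5271 0.0886 0.1391] R [-5.480e-01 -3.091e+00  1.000e-03] f [ 0.4 -0.6 -3.4] m [ 0.05 -0.01  0.02] g 0.0291 q [ 0.42  0.24 -0.76  1.81  0.18  1.16  0.83]
159.8998892183556
shift [ -94.2 -245.6    9.1] turn [-0.0007 -0.0024 -0.1693]
```

Emit:
step_arm --rows '[20, -9, -24, 0, 0, 0, -0.02, 20, -21, -55, 0, 0, 0, -0.05, 20, -34, -90, 0, 0, 0, -0.08, 20, -48, -125, 0, 0, 0, -0.11, 20, -62, -160, 0, 0, 0, -0.14, 20, -74, -192, 0, 0, 0, -0.169, 20, -84, -220, 0, 0, 0, -0.169, 20, -91, -238, 0, 0, 0, -0.169, 20, -94, -246, 2, 0, 0, -0.169, 20, -94, -246, 5, 0, 0, -0.169]'

```text
t: 6.03
tool_pos: [0.5311, -0.1766, 0.1344]
ee_rot: [-0.29, -3.127, -0.0]
force: [-0.6, 0.3, -2.1]
grip_width: 0.0294
```

```bash
python3 - <<'E'
from h import *
snap('side','s3');st();print(yaw());go([.5312,-.1744,.105],169.6)
im=snap('wrist','w3');
a=cv2.resize(cv2.imread('pics/s3.png')[185:285,260:400],None,fx=5,fy=5,interpolation=cv2.INTER_CUBIC); cv2.imwrite('pics/s3c.png',a)
print(proj('s3',[.531,-.1744,.08]))
E
```

```text
t 6.08 p [ 0.5311 -0.1742  0.1339] R [-2.870e-01 -3.126e+00 -2.000e-03] f [-0.5  0.4 -3.3] m [0.08 0.08 0.01] g 0.0296 q [ 0.77  0.27 -0.62  1.77  0.17  1.16  1.49]
169.52469332345117
shift [-0.2 -0.2 28.9] turn [ 0.0011 -0.0022 -0.0013]
[309.20568946 241.35897231]
```

View pics/s3c.png

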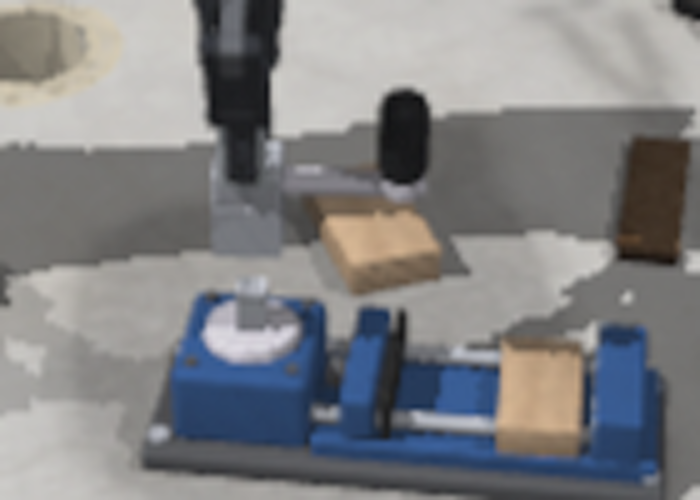

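The side crop shows the hub held level straight above the shaft, with the hub bottom at about (247,252) and the shaft tip at about (252,285). Now I descend gently.

Emit:
step_arm --rows '[20, 0, 0, 4, 0, 0, 0, 20, 0, 0, 9, 0, 0, 0, 20, 0, 0, 14, 0, 0, 0, 20, 0, 0, 18, 0, 0, 0, 20, 0, 0, 21, 0, 0, 0, 20, 0, 0, 23, 0, 0, 0, 20, 0, 0, 25, 0, 0, 0, 20, 0, 0, 26, 0, 0, 0, 20, 0, 0, 26, 0, 0, 0, 20, 0, 0, 26, 0, 0, 0]'

```text
t: 6.97
tool_pos: [0.5319, -0.1745, 0.1097]
ee_rot: [0.285, 3.128, 0.0]
force: [0.3, 1.2, -2.8]
grip_width: 0.0293
```

```bash
python3 - <<'E'
from h import *
print(proj('s3',[.5311,-.1742,.107]),proj('s3',[.531,-.1744,.08]))
st();print(yaw());go([.5312,-.1744,.105],169.6)
E
```

```text
[308.93316601 231.800768  ] [309.20568946 241.35897231]
t 6.97 p [ 0.5319 -0.1745  0.1097] R [0.285 3.128 0.   ] f [ 0.3  1.2 -2.8] m [ 0.01  0.01 -0.  ] g 0.0293 q [ 0.77  0.3  -0.62  1.79  0.19  1.11  1.48]
169.57913029687109
shift [ 0.7 -0.   4.7] turn [ 0.      0.0001 -0.0004]
```

Emit:
step_arm --rows '[20, 0, 0, 1, 0, 0, 0, 20, 0, 0, 2, 0, 0, 0, 20, 0, 0, 3, 0, 0, 0, 20, 0, 0, 4, 0, 0, 0, 20, 0, 0, 4.5, 0, 0, 0, 20, 0, 0, 5, 0, 0, 0, 20, 0, 0, 5.5, 0, 0, 0, 20, 0, 0, 6, 0, 0, 0, 20, 0, 0, 6, 0, 0, 0, 20, 0, 0, 6, 0, 0, 0]'

```text
t: 7.8
tool_pos: [0.5317, -0.1747, 0.1036]
ee_rot: [-0.285, -3.129, 0.0]
force: [-0.3, -0.6, -3.3]
grip_width: 0.0294
```

```bash
python3 - <<'E'
from h import *
st();print(yaw())
E
```

```text
t 7.8 p [ 0.5317 -0.1747  0.1036] R [-0.285 -3.129  0.   ] f [-0.3 -0.6 -3.3] m [-0.33  0.07  0.01] g 0.0294 q [ 0.76  0.3  -0.61  1.8   0.2   1.1   1.47]
169.5769847790349
```

Emit:
step_arm --rows '[20, 0, 0, 0.5, 0, 0, 0, 20, 0, 0, 1, 0, 0, 0, 20, 0, 0, 1.5, 0, 0, 0, 20, 0, 0, 2, 0, 0, 0, 20, 0, 0, 2.5, 0, 0, 0, 20, 0, 0, 3, 0, 0, 0, 20, 0, 0, 3.5, 0, 0, 0, 20, 0, 0, 4, 0, 0, 0, 20, 0, 0, 4, 0, 0, 0, 20, 0, 0, 4, 0, 0, 0]'

```text
t: 8.63
tool_pos: [0.5317, -0.1747, 0.0995]
ee_rot: [-0.285, -3.128, 0.0]
force: [-0.8, -3.0, -2.5]
grip_width: 0.0293
```

```bash
python3 - <<'E'
from h import *
st();print(yaw())
E
```

```text
t 8.63 p [ 0.5317 -0.1747  0.0995] R [-0.285 -3.128  0.   ] f [-0.8 -3.  -2.5] m [-0.77  0.11  0.01] g 0.0293 q [ 0.76  0.31 -0.61  1.8   0.2   1.09  1.47]
169.57610245508022
```

Emit:
step_arm --rows '[20, 0, -0.6, 0, 0, 0, 0, 20, 0, -0.6, 1, 0, 0, 0, 20, 0, -0.6, 2, 0, 0, 0, 20, 0, -0.6, 3, 0, 0, 0, 20, 0, -0.6, 4, 0, 0, 0, 20, 0, -0.6, 5, 0, 0, 0, 20, 0, -0.6, 6, 0, 0, 0, 20, 0, -0.6, 7, 0, 0, 0, 20, 0, -0.6, 7, 0, 0, 0, 20, 0, -0.6, 7, 0, 0, 0]'

```text
t: 9.47
tool_pos: [0.5316, -0.1749, 0.0924]
ee_rot: [-0.285, -3.128, -0.0]
force: [-0.6, -0.4, -2.4]
grip_width: 0.029
```

```bash
python3 - <<'E'
from h import *
st();print(yaw())
E
```

```text
t 9.47 p [ 0.5316 -0.1749  0.0924] R [-0.285 -3.128 -0.   ] f [-0.6 -0.4 -2.4] m [-0.13  0.07  0.02] g 0.029 q [ 0.76  0.32 -0.61  1.81  0.2   1.08  1.47]
169.5847577634491
```

Forces are very low. It continues down 7 mm, which should reach the shoulder.

Emit:
step_arm --rows '[20, 0, 0, 1, 0, 0, 0, 20, 0, 0, 2, 0, 0, 0, 20, 0, 0, 3, 0, 0, 0, 20, 0, 0, 4, 0, 0, 0, 20, 0, 0, 5, 0, 0, 0, 20, 0, 0, 6, 0, 0, 0, 20, 0, 0, 6.5, 0, 0, 0, 20, 0, 0, 7, 0, 0, 0, 20, 0, 0, 7, 0, 0, 0, 20, 0, 0, 7, 0, 0, 0]'

```text
t: 10.3
tool_pos: [0.5316, -0.175, 0.0855]
ee_rot: [-0.285, -3.128, -0.0]
force: [0.0, 0.1, -2.4]
grip_width: 0.0292
```

```bash
python3 - <<'E'
from h import *
st();print(yaw())
E
```

```text
t 10.3 p [ 0.5316 -0.175   0.0855] R [-0.285 -3.128 -0.   ] f [ 0.   0.1 -2.4] m [-0.11  0.07 -0.06] g 0.0292 q [ 0.76  0.32 -0.61  1.82  0.21  1.07  1.46]
169.58484119966434
```

Emit:
step_arm --rows '[60, 0, 0, 0, 0, 0, 0, 60, 0, 0, 0, 0, 0, 0, 60, 0, 0, 0, 0, 0, 0, 60, 0, 0, 0, 0, 0, 0, 60, 0, 0, 0, 0, 0, 0, 60, 0, 0, -20, 0, 0, 0, 60, 0, 0, -50, 0, 0, 0, 60, 0, 0, -80, 0, 0, 0, 60, 0, 0, -105, 0, 0, 0, 60, 0, 0, -105, 0, 0, 0]'

```text
t: 11.13
tool_pos: [0.5344, -0.1754, 0.1961]
ee_rot: [0.284, 3.121, -0.003]
force: [0.9, -0.2, -0.0]
grip_width: 0.0597
```

```bash
python3 - <<'E'
from h import *
im=snap('wrist','w4');st();print(yaw());snap('side','s4')
sh=np.array([.5316,-.175]);a=np.radians(-10.4);k=sh+.07*np.array([np.cos(a),np.sin(a)])
print('hubtop',proj('w4',[*sh,.102]),'knobtop',proj('w4',[*k,.135]),'hub top if up 20',proj('w4',[*sh,.12]));print('side hubtop',proj('s4',[*sh,.102]),'knobtop',proj('s4',[*k,.135]))
go([*k,.19],169.6)
b=cv2.resize(cv2.imread('pics/s4.png')[195:285,270:390],None,fx=3,fy=3,interpolation=cv2.INTER_CUBIC)
a=im[60:360,180:460]; o=np.zeros((300,280+360,3),np.uint8);o[:,:280]=a;o[:270,280:]=b;cv2.imwrite('pics/w4c.png',o)
E
```

```text
t 11.18 p [ 0.5334 -0.1754  0.1935] R [ 2.850e-01  3.124e+00 -3.000e-03] f [-0.4  0.4 -0.4] m [ 0.05  0.02 -0.01] g 0.0603 q [ 0.79  0.22 -0.63  1.7   0.14  1.26  1.52]
169.58397010699372
hubtop [317.97666874 195.12342641] knobtop [317.89663115 306.18883661] hub top if up 20 [317.8316028  202.14040253]
side hubtop [309.24561015 233.75199499] knobtop [339.4518841  222.10784739]
shift [-69.3   0.2   1.7] turn [-0.0006  0.0021 -0.0005]
```

View pics/w4c.png

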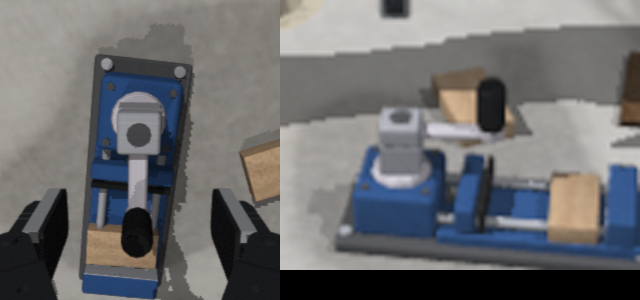

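The wrist view shows the hub hole at (319,195), against a predicted (318,195) for home. The side view has the knob top at (340,222), against a predicted (339.5,222), so the crank is home. Next I grip the knob.

Emit:
step_arm --rows '[60, -35, 0, 0, 0, 0, 0, 60, -69, 0, 0, 0, 0, 0, 60, -69, 0, 15, 0, 0, 0, 60, -69, 0, 35, 0, 0, 0, 60, -69, 0, 55, 0, 0, 0, 60, -69, 0, 74, 0, 0, 0, 60, -69, 0, 74, 0, 0, 0, 40, -69, 0, 74, 0, 0, 0, 30, -69, 0, 74, 0, 0, 0, 15, -69, 0, 74, 0, 0, 0]'

```text
t: 12.07
tool_pos: [0.6002, -0.1877, 0.1178]
ee_rot: [0.285, 3.127, -0.001]
force: [0.6, -0.4, 0.3]
grip_width: 0.0245
```

Emit:
step_arm --rows '[10, 0, 0, 0, 0, 0, 0, 10, 0, 0, 0, 0, 0, 0, 10, 0, 0, 0, 0, 0, 0, 10, 0, 0, 0, 0, 0, 0, 10, 0, 0, 0, 0, 0, 0, 10, 0, 0, 0, 0, 0, 0, 10, 0, 0, 0, 0, 0, 0, 10, 0, 0, 0, 0, 0, 0, 10, 0, 0, 0, 0, 0, 0, 10, 0, 0, 0, 0, 0, 0]'

```text
t: 12.9
tool_pos: [0.6006, -0.1878, 0.1175]
ee_rot: [0.285, 3.126, -0.001]
force: [4.3, -1.0, 5.8]
grip_width: 0.0162
```

```bash
cat > circ.py <<'E'
from h import *
import sys
# print tool-axis shifts for a clockwise arc: centre, start angle from the present TCP
C=np.array([float(sys.argv[1]),float(sys.argv[2])]); degs=[float(a) for a in sys.argv[3:]]
s=st(); r=R.from_rotvec(s['ee_rot']); p=np.array(s['tool_pos']); d=p[:2]-C; a0=np.degrees(np.arctan2(d[1],d[0]))
t=np.array([np.sin(np.radians(a0)),-np.cos(np.radians(a0))]); n=d/np.linalg.norm(d)
print('yaw',yaw(),'ang',a0,'rad',np.linalg.norm(d),'Ftan on tool',s['force'][:2]@t,'Frad',s['force'][:2]@n)
a=np.radians(a0-np.array(degs)); Q=np.c_[C[0]+.07*np.cos(a),C[1]+.07*np.sin(a),np.full(len(a),p[2])]
print(np.round(r.inv().apply(Q-p)*1000,1).tolist())
E
python3 circ.py .5316 -.175 8 20 35 50 65 80 95 110 125 140
```

```text
t 12.9 p [ 0.6006 -0.1878  0.1175] R [ 2.850e-01  3.126e+00 -1.000e-03] f [ 4.3 -1.   5.8] m [-0.1  -0.83 -0.01] g 0.0162 q [ 0.7   0.43 -0.6   1.62  0.26  1.18  1.43]
yaw 169.5767041495111 ang -10.468978829504945 rad 0.07019316653976798 Ftan on tool 0.19781256486573895 Frad 4.405258960151286
[[0.9, -9.7, -0.0], [4.4, -23.9, -0.0], [12.9, -40.1, -0.0], [25.2, -53.6, -0.1], [40.7, -63.4, -0.1], [58.1, -68.9, -0.1], [76.3, -69.7, -0.2], [94.2, -65.7, -0.2], [110.4, -57.3, -0.3], [123.9, -44.9, -0.3]]
```

```bash
python3 - <<'E'
from h import *
im=snap('wrist','w5'); st(); s=bot.state()
print(proj('w5',[*s['tool_pos'][:2],.135]),proj('w5',[.5316,-.175,.102]))
cv2.imwrite('pics/w5c.png',cv2.resize(im[80:400,180:460],None,fx=1.8,fy=1.8,interpolation=cv2.INTER_CUBIC))
E
```

```text
t 12.95 p [ 0.6006 -0.1877  0.1175] R [ 0.285  3.126 -0.   ] f [ 4.5 -0.7  6.3] m [-0.16 -0.94 -0.02] g 0.0165 q [ 0.7   0.43 -0.6   1.62  0.26  1.18  1.43]
[316.7261697  270.26439652] [316.97943211  98.44250456]
```

View pics/w5c.png

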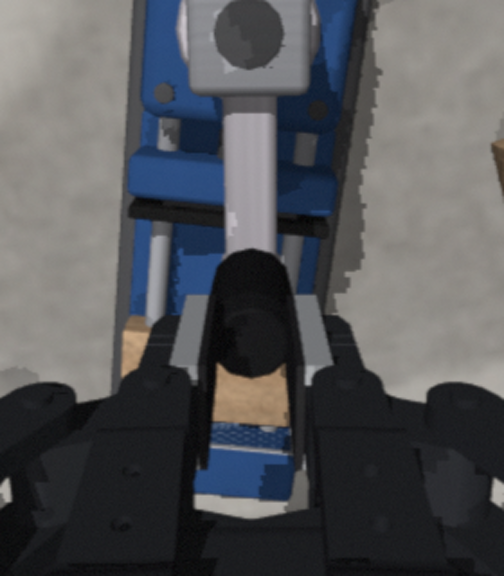

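The knob top is at (319,270) and the TCP projects to (317,270), so the grip is centred. The first arc is 140° clockwise.

Emit:
step_arm --rows '[10, 0.9, -9.7, 0, 0, 0, 0, 10, 4.4, -23.9, 0, 0, 0, 0, 10, 12.9, -40.1, 0, 0, 0, 0, 10, 25.2, -53.6, 0, 0, 0, 0, 10, 40.7, -63.4, 0, 0, 0, 0, 10, 58.1, -68.9, 0, 0, 0, 0, 10, 76.3, -69.7, 0, 0, 0, 0, 10, 94.2, -65.7, 0, 0, 0, 0, 10, 110.4, -57.3, 0, 0, 0, 0, 10, 123.9, -44.9, 0, 0, 0, 0]'

```text
t: 13.78
tool_pos: [0.4688, -0.2113, 0.1171]
ee_rot: [0.289, 3.127, -0.003]
force: [6.0, -2.4, 2.4]
grip_width: 0.0165
```

```bash
python3 circ.py .5316 -.175 15 30 45 60 75 90 105 120 135 150
```

```text
t 13.78 p [ 0.4688 -0.2113  0.1171] R [ 2.890e-01  3.127e+00 -3.000e-03] f [ 6.  -2.4  2.4] m [-0.67 -1.21 -0.  ] g 0.0165 q [ 0.91  0.19 -0.62  1.89  0.13  1.09  1.62]
yaw 169.4222917395685 ang -149.98457644978046 rad 0.07249186986156989 Ftan on tool -5.114174019856315 Frad -3.95483599708093
[[8.1, 16.9, -0.0], [13.8, 34.3, -0.1], [14.7, 52.5, -0.1], [11.0, 70.4, -0.1], [2.7, 86.7, -0.1], [-9.5, 100.3, -0.2], [-24.8, 110.3, -0.1], [-42.2, 116.0, -0.1], [-60.4, 117.0, -0.1], [-78.3, 113.2, -0.1]]
```

```bash
cat > circ2.py <<'E'
from h import *
import sys
# args: commanded start angle (deg), then steps; shifts are from the commanded point on the 70 mm circle
a0=float(sys.argv[1]); degs=np.array([float(a) for a in sys.argv[2:]])
C=np.array([.5316,-.175]); s=st(); d=np.array(s['tool_pos'])[:2]-C; am=np.arctan2(d[1],d[0])
t=np.array([np.sin(am),-np.cos(am)]); F=s['force'][:2]; F0=[4.3,-1.0]
print('yaw',yaw(),'ang',np.degrees(am),'rad',np.linalg.norm(d),'Ftan',F@t,'less F0',(F-F0)@t,'Frad less F0',(F-F0)@d/np.linalg.norm(d))
r=R.from_euler('z',169.58,degrees=True)*R.from_rotvec([np.pi,0,0])
g=lambda a: .07*np.c_[np.cos(np.radians(a)),np.sin(np.radians(a)),0*np.atleast_1d(a)]
print(np.round(r.inv().apply(g(a0-degs)-g(a0))*1000,1)[:,:2].tolist())
E
python3 circ2.py -150.47 15 30 45 60 75 90 105 120 135 150
```

```text
t 13.78 p [ 0.4688 -0.2113  0.1171] R [ 2.890e-01  3.127e+00 -3.000e-03] f [ 6.  -2.4  2.4] m [-0.67 -1.21 -0.  ] g 0.0165 q [ 0.91  0.19 -0.62  1.89  0.13  1.09  1.62]
yaw 169.4222917395685 ang -149.98457644978046 rad 0.07249186986156989 Ftan -5.114174019856315 less F0 -2.0972808756427437 Frad less F0 -0.7317387667142827
[[9.8, 15.4], [15.3, 32.9], [16.1, 51.1], [12.1, 68.9], [3.6, 85.1], [-8.7, 98.6], [-24.1, 108.4], [-41.6, 113.9], [-59.8, 114.7], [-77.7, 110.7]]
```

Emit:
step_arm --rows '[10, 9.8, 15.4, 0, 0, 0, 0, 10, 15.3, 32.9, 0, 0, 0, 0, 10, 16.1, 51.1, 0, 0, 0, 0, 10, 12.1, 68.9, 0, 0, 0, 0, 10, 3.6, 85.1, 0, 0, 0, 0, 10, -8.7, 98.6, 0, 0, 0, 0, 10, -24.1, 108.4, 0, 0, 0, 0, 10, -41.6, 113.9, 0, 0, 0, 0, 10, -59.8, 114.7, 0, 0, 0, 0, 10, -77.7, 110.7, 0, 0, 0, 0]'

```text
t: 14.62
tool_pos: [0.5655, -0.1133, 0.1166]
ee_rot: [-0.282, -3.126, -0.0]
force: [-5.5, 2.5, 8.9]
grip_width: 0.0168
```

```bash
python3 circ2.py -300.47 15 30 45 60 75 90 105 120 135 150
```

```text
t 14.62 p [ 0.5655 -0.1133  0.1166] R [-0.282 -3.126 -0.   ] f [-5.5  2.5  8.9] m [0.28 1.2  0.05] g 0.0168 q [ 0.69  0.34 -0.68  1.74  0.23  1.15  1.33]
yaw 169.6771598980852 ang 61.18548982367519 rad 0.07042314193356128 Ftan -6.063539422888169 less F0 -10.313108991436227 Frad less F0 -1.6627790508964346
[[-16.2, -8.5], [-29.7, -20.8], [-39.5, -36.2], [-44.9, -53.7], [-45.7, -71.9], [-41.8, -89.8], [-33.3, -106.0], [-20.9, -119.4], [-5.5, -129.2], [11.9, -134.7]]
```

Emit:
step_arm --rows '[10, -16.2, -8.5, 0, 0, 0, 0, 10, -29.7, -20.8, 0, 0, 0, 0, 10, -39.5, -36.2, 0, 0, 0, 0, 10, -44.9, -53.7, 0, 0, 0, 0, 10, -45.7, -71.9, 0, 0, 0, 0, 10, -41.8, -89.8, 0, 0, 0, 0, 10, -33.3, -106, 0, 0, 0, 0, 10, -20.9, -119.4, 0, 0, 0, 0, 10, -5.5, -129.2, 0, 0, 0, 0, 10, 11.9, -134.7, 0, 0, 0, 0]'

```text
t: 15.45
tool_pos: [0.5304, -0.2467, 0.1173]
ee_rot: [0.287, 3.125, -0.001]
force: [5.3, -1.1, 4.9]
grip_width: 0.0167
```

```bash
python3 - <<'E'
from h import *
snap('scene','c6');snap('side','s6')
b=cv2.resize(cv2.imread('pics/s6.png')[195:285,270:400],None,fx=5,fy=5,interpolation=cv2.INTER_CUBIC);cv2.imwrite('pics/s6c.png',b)
E
python3 circ2.py -450.47 15 30 45 60 75 90 105 120 135 150
```

```text
t 15.55 p [ 0.5282 -0.2467  0.1171] R [-2.900e-01 -3.128e+00  2.000e-03] f [ 1.2 -2.3  3.8] m [-0.39 -0.31 -0.01] g 0.0165 q [ 0.89  0.34 -0.63  1.73  0.22  1.14  1.58]
yaw 169.42274464560438 ang -92.70082909583256 rad 0.0717446830580774 Ftan -1.2684266602712257 less F0 3.073917775606295 Frad less F0 1.44363533286953
[[18.3, -0.8], [36.1, 3.2], [52.3, 11.6], [65.8, 24.0], [75.6, 39.4], [81.0, 56.9], [81.8, 75.1], [77.9, 92.9], [69.4, 109.1], [57.0, 122.6]]
```

View pics/s6c.png

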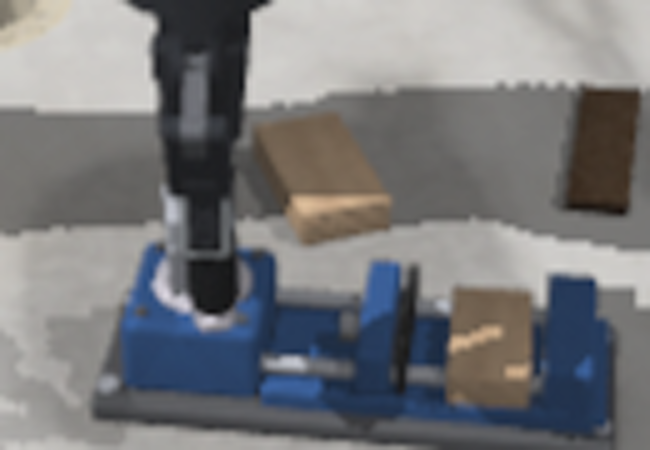

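The side crop shows the jaw face at x≈413, the block from 450 to 530, and the fixed jaw at ≈548. That leaves about 25 mm, or roughly one more turn, so I continue.

Emit:
step_arm --rows '[10, 18.3, -0.8, 0, 0, 0, 0, 10, 36.1, 3.2, 0, 0, 0, 0, 10, 52.3, 11.6, 0, 0, 0, 0, 10, 65.8, 24, 0, 0, 0, 0, 10, 75.6, 39.4, 0, 0, 0, 0, 10, 81, 56.9, 0, 0, 0, 0, 10, 81.8, 75.1, 0, 0, 0, 0, 10, 77.9, 92.9, 0, 0, 0, 0, 10, 69.4, 109.1, 0, 0, 0, 0, 10, 57, 122.6, 0, 0, 0, 0]'

```text
t: 16.38
tool_pos: [0.4947, -0.114, 0.1167]
ee_rot: [-0.286, -3.126, 0.004]
force: [-2.8, -2.8, 5.6]
grip_width: 0.0167
```

```bash
python3 circ2.py -600.47 15 30 45 60 75 90 105 120 130 130
```

```text
t 16.38 p [ 0.4947 -0.114   0.1167] R [-0.286 -3.126  0.004] f [-2.8 -2.8  5.6] m [-1.17  0.77 -0.04] g 0.0167 q [ 0.81  0.2  -0.74  1.9   0.15  1.1   1.4 ]
yaw 169.54455223189828 ang 121.16613487288244 rad 0.07128433784175563 Ftan -3.8855726573653584 less F0 -7.047433575627873 Frad less F0 2.12019251674433
[[-15.4, 9.8], [-32.9, 15.3], [-51.1, 16.1], [-68.9, 12.1], [-85.1, 3.6], [-98.6, -8.7], [-108.4, -24.1], [-113.9, -41.6], [-114.9, -53.7], [-114.9, -53.7]]
```

Emit:
step_arm --rows '[10, -15.4, 9.8, 0, 0, 0, 0, 10, -32.9, 15.3, 0, 0, 0, 0, 10, -51.1, 16.1, 0, 0, 0, 0, 10, -68.9, 12.1, 0, 0, 0, 0, 10, -85.1, 3.6, 0, 0, 0, 0, 10, -98.6, -8.7, 0, 0, 0, 0, 10, -108.4, -24.1, 0, 0, 0, 0, 10, -113.9, -41.6, 0, 0, 0, 0, 10, -114.9, -53.7, 0, 0, 0, 0, 10, -114.9, -53.7, 0, 0, 0, 0]'

```text
t: 17.22
tool_pos: [0.6004, -0.1898, 0.1169]
ee_rot: [0.289, 3.127, 0.0]
force: [4.0, 0.5, 6.1]
grip_width: 0.0165
```

```bash
python3 circ2.py -730.47 4 8 12 16 20 24 28 32 36 40
```

```text
t 17.22 p [ 0.6004 -0.1898  0.1169] R [0.289 3.127 0.   ] f [4.  0.5 6.1] m [ 0.25 -0.91 -0.02] g 0.0165 q [ 0.76  0.45 -0.67  1.61  0.29  1.19  1.41]
yaw 169.43199201482543 ang -12.1663778171967 rad 0.0703738158473199 Ftan -1.377244319743889 less F0 -1.4485539160989154 Frad less F0 -0.5908692581200696
[[0.2, -4.9], [0.7, -9.7], [1.5, -14.6], [2.7, -19.3], [4.2, -23.9], [6.1, -28.5], [8.2, -32.9], [10.7, -37.1], [13.4, -41.1], [16.4, -45.0]]
```

```bash
for a in -730.47 -745.47 -760.47 -775.47 -790.47 -805.47; do python3 circ2.py $a 3 6 9 12 15 | tail -1; done
```

```text
[[0.1, -3.7], [0.4, -7.3], [0.9, -10.9], [1.5, -14.6], [2.4, -18.1]]
[[1.0, -3.5], [2.3, -7.0], [3.7, -10.4], [5.3, -13.7], [7.0, -16.9]]
[[1.9, -3.1], [4.0, -6.1], [6.2, -9.0], [8.6, -11.8], [11.1, -14.5]]
[[2.7, -2.5], [5.4, -4.9], [8.4, -7.1], [11.4, -9.2], [14.5, -11.1]]
[[3.2, -1.7], [6.5, -3.3], [9.9, -4.7], [13.4, -5.9], [16.9, -7.0]]
[[3.6, -0.9], [7.2, -1.5], [10.8, -2.0], [14.5, -2.3], [18.1, -2.4]]
```

Emit:
step_arm --rows '[10, 0.1, -2.5, 0, 0, 0, 0, 10, 0.2, -4.9, 0, 0, 0, 0, 10, 0.4, -7.3, 0, 0, 0, 0, 10, 0.7, -9.7, 0, 0, 0, 0, 10, 1.1, -12.2, 0, 0, 0, 0, 10, 1.5, -14.6, 0, 0, 0, 0, 10, 2.4, -18.1, 0, 0, 0, 0, 10, 2.4, -18.1, 0, 0, 0, 0, 10, 2.4, -18.1, 0, 0, 0, 0, 10, 2.4, -18.1, 0, 0, 0, 0]'

```text
t: 18.05
tool_pos: [0.5952, -0.2046, 0.1174]
ee_rot: [0.284, 3.126, 0.001]
force: [5.3, 1.7, 5.4]
grip_width: 0.0162
```

Emit:
step_arm --rows '[10, 1, -3.5, 0, 0, 0, 0, 10, 2.3, -7, 0, 0, 0, 0, 10, 3.7, -10.4, 0, 0, 0, 0, 10, 5.3, -13.7, 0, 0, 0, 0, 10, 7, -16.9, 0, 0, 0, 0, 10, 7, -16.9, 0, 0, 0, 0, 10, 7, -16.9, 0, 0, 0, 0, 10, 7, -16.9, 0, 0, 0, 0, 10, 7, -16.9, 0, 0, 0, 0, 10, 7, -16.9, 0, 0, 0, 0]'

```text
t: 18.88
tool_pos: [0.5852, -0.2206, 0.1174]
ee_rot: [0.285, 3.126, -0.001]
force: [5.0, -0.6, 5.8]
grip_width: 0.0164
```

```bash
python3 circ2.py -760.47 3; python3 -c "
from h import *
snap('side','s7');cv2.imwrite('pics/s7c.png',cv2.resize(cv2.imread('pics/s7.png')[225:290,320:400],None,fx=7,fy=7,interpolation=cv2.INTER_CUBIC))"
```

```text
t 18.88 p [ 0.5852 -0.2206  0.1174] R [ 2.850e-01  3.126e+00 -1.000e-03] f [ 5.  -0.6  5.8] m [-0.13 -1.17 -0.04] g 0.0164 q [ 0.81  0.43 -0.67  1.62  0.28  1.18  1.47]
yaw 169.5766854089233 ang -40.39973070441625 rad 0.0703641589758335 Ftan -2.7436277820945416 less F0 -0.7182689523059983 Frad less F0 0.2617664851876809
[[1.9, -3.1]]
```

View pics/s7c.png

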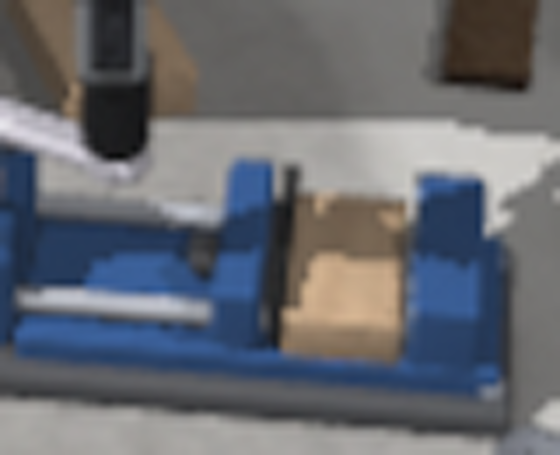

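The side crop shows the jaw against the block, at about x 280 to 285, and the block about 10 px (3 mm) short of the fixed jaw. That leaves roughly 45 to 55°.

Emit:
step_arm --rows '[10, 1.9, -3.1, 0, 0, 0, 0, 10, 4, -6.1, 0, 0, 0, 0, 10, 6.2, -9, 0, 0, 0, 0, 10, 8.6, -11.8, 0, 0, 0, 0, 10, 11.1, -14.5, 0, 0, 0, 0, 10, 11.1, -14.5, 0, 0, 0, 0, 10, 11.1, -14.5, 0, 0, 0, 0, 10, 11.1, -14.5, 0, 0, 0, 0, 10, 11.1, -14.5, 0, 0, 0, 0, 10, 11.1, -14.5, 0, 0, 0, 0]'

```text
t: 19.77
tool_pos: [0.5715, -0.2333, 0.1174]
ee_rot: [0.286, 3.126, -0.001]
force: [4.0, -2.4, 5.9]
grip_width: 0.0163
```

```bash
python3 circ2.py -775.47 2 4 6 8 10 12 14
```

```text
t 19.77 p [ 0.5715 -0.2333  0.1174] R [ 2.860e-01  3.126e+00 -1.000e-03] f [ 4.  -2.4  5.9] m [-0.38 -1.12  0.01] g 0.0163 q [ 0.84  0.42 -0.66  1.65  0.27  1.17  1.5 ]
yaw 169.55625207264202 ang -55.609917367624256 rad 0.0706402079811743 Ftan -1.966143307246309 less F0 1.017441006065134 Frad less F0 0.9887914445484177
[[1.8, -1.7], [3.6, -3.3], [5.4, -4.9], [7.4, -6.4], [9.4, -7.8], [11.4, -9.2], [13.5, -10.5]]
```

Emit:
step_arm --rows '[10, 0.9, -0.9, 0, 0, 0, 0, 10, 1.8, -1.7, 0, 0, 0, 0, 10, 2.7, -2.5, 0, 0, 0, 0, 10, 3.6, -3.3, 0, 0, 0, 0, 10, 4.5, -4.1, 0, 0, 0, 0, 10, 5.4, -4.9, 0, 0, 0, 0, 10, 6.4, -5.7, 0, 0, 0, 0, 10, 7.4, -6.4, 0, 0, 0, 0, 10, 8.4, -7.1, 0, 0, 0, 0, 10, 9.4, -7.8, 0, 0, 0, 0]'

```text
t: 20.6
tool_pos: [0.5611, -0.2392, 0.1176]
ee_rot: [0.285, 3.125, -0.001]
force: [5.7, -2.2, 6.4]
grip_width: 0.0167
```

```bash
python3 circ2.py -785.47 1 2 3 4 5 6 7 8 9 10
```

```text
t 20.6 p [ 0.5611 -0.2392  0.1176] R [ 2.850e-01  3.125e+00 -1.000e-03] f [ 5.7 -2.2  6.4] m [-0.37 -1.24  0.01] g 0.0167 q [ 0.86  0.4  -0.66  1.66  0.27  1.17  1.52]
yaw 169.56329459631414 ang -65.32337129010841 rad 0.07068964657990276 Ftan -4.286898225697536 less F0 -0.7970769034749424 Frad less F0 1.6726654050880838
[[1.0, -0.7], [2.0, -1.4], [3.1, -2.0], [4.1, -2.7], [5.2, -3.3], [6.2, -3.9], [7.3, -4.5], [8.4, -5.0], [9.5, -5.6], [10.6, -6.1]]
```

Emit:
step_arm --rows '[10, 1, -0.7, 0, 0, 0, 0, 10, 2, -1.4, 0, 0, 0, 0, 10, 3.1, -2, 0, 0, 0, 0, 10, 4.1, -2.7, 0, 0, 0, 0, 10, 5.2, -3.3, 0, 0, 0, 0, 10, 6.2, -3.9, 0, 0, 0, 0, 10, 7.3, -4.5, 0, 0, 0, 0, 10, 8.4, -5, 0, 0, 0, 0, 10, 9.5, -5.6, 0, 0, 0, 0, 10, 10.6, -6.1, 0, 0, 0, 0]'

```text
t: 21.43
tool_pos: [0.5496, -0.2436, 0.1176]
ee_rot: [0.286, 3.125, -0.002]
force: [4.7, -2.0, 5.4]
grip_width: 0.0163
```

```bash
python3 circ2.py -795.47 1 2 3 4 5 6 7 8 9 10
```

```text
t 21.43 p [ 0.5496 -0.2436  0.1176] R [ 2.860e-01  3.125e+00 -2.000e-03] f [ 4.7 -2.   5.4] m [-0.48 -1.26  0.  ] g 0.0163 q [ 0.88  0.38 -0.67  1.69  0.26  1.16  1.54]
yaw 169.5534141560052 ang -75.32613331586167 rad 0.07086530579426215 Ftan -4.0691449813514495 less F0 -0.16271312122602058 Frad less F0 1.070587730864106
[[1.1, -0.5], [2.2, -1.0], [3.4, -1.5], [4.5, -1.9], [5.6, -2.3], [6.8, -2.7], [8.0, -3.1], [9.1, -3.5], [10.3, -3.8], [11.5, -4.2]]
```

Still about 4 N, so the block is not nipped yet (785° wound).

Emit:
step_arm --rows '[10, 1.1, -0.5, 0, 0, 0, 0, 10, 2.2, -1, 0, 0, 0, 0, 10, 3.4, -1.5, 0, 0, 0, 0, 10, 4.5, -1.9, 0, 0, 0, 0, 10, 5.6, -2.3, 0, 0, 0, 0, 10, 6.8, -2.7, 0, 0, 0, 0, 10, 8, -3.1, 0, 0, 0, 0, 10, 9.1, -3.5, 0, 0, 0, 0, 10, 10.3, -3.8, 0, 0, 0, 0, 10, 11.5, -4.2, 0, 0, 0, 0]'

```text
t: 22.27
tool_pos: [0.5381, -0.2456, 0.1179]
ee_rot: [0.285, 3.124, -0.002]
force: [7.5, -3.2, 6.1]
grip_width: 0.0164
```

```bash
python3 circ2.py -805.47 1 2 3 4 5 6 7 8 9 10
```

```text
t 22.27 p [ 0.5381 -0.2456  0.1179] R [ 2.850e-01  3.124e+00 -2.000e-03] f [ 7.5 -3.2  6.1] m [-0.54 -1.65 -0.01] g 0.0164 q [ 0.9   0.36 -0.67  1.71  0.24  1.15  1.55]
yaw 169.56478029831686 ang -84.77084904918385 rad 0.0709093136268123 Ftan -7.147130171840522 less F0 -2.9561653484348587 Frad less F0 2.5207415357849974
[[1.2, -0.3], [2.4, -0.6], [3.6, -0.9], [4.8, -1.1], [6.0, -1.3], [7.2, -1.5], [8.4, -1.7], [9.6, -1.9], [10.8, -2.0], [12.0, -2.1]]
```

The handle has gone stiff: the tangential force rose by about 3 N, or some 50 N of squeeze. One more degree, then I hold and re-read.

Emit:
step_arm --rows '[10, 0.6, -0.1, 0, 0, 0, 0, 10, 1.2, -0.3, 0, 0, 0, 0, 10, 1.2, -0.3, 0, 0, 0, 0, 10, 1.2, -0.3, 0, 0, 0, 0, 10, 1.2, -0.3, 0, 0, 0, 0, 10, 1.2, -0.3, 0, 0, 0, 0, 10, 1.2, -0.3, 0, 0, 0, 0, 10, 1.2, -0.3, 0, 0, 0, 0, 10, 1.2, -0.3, 0, 0, 0, 0, 10, 1.2, -0.3, 0, 0, 0, 0]'

```text
t: 23.1
tool_pos: [0.5369, -0.2457, 0.1179]
ee_rot: [0.285, 3.124, -0.002]
force: [6.9, -2.6, 5.7]
grip_width: 0.0166
```

```bash
python3 circ2.py -806.47 1;python3 -c "
from h import *
snap('side','s8');cv2.imwrite('pics/s8c.png',cv2.resize(cv2.imread('pics/s8.png')[225:290,320:400],None,fx=7,fy=7,interpolation=cv2.INTER_CUBIC));st()"
```

```text
t 23.1 p [ 0.5369 -0.2457  0.1179] R [ 2.850e-01  3.124e+00 -2.000e-03] f [ 6.9 -2.6  5.7] m [-0.53 -1.63 -0.05] g 0.0166 q [ 0.9   0.36 -0.67  1.71  0.24  1.15  1.56]
yaw 169.56375487800284 ang -85.7242840210575 rad 0.07093667039328115 Ftan -6.659622181494556 less F0 -2.446145921117251 Frad less F0 1.7792825229842668
[[1.2, -0.3]]
t 23.15 p [ 0.5369 -0.2457  0.1179] R [ 2.850e-01  3.124e+00 -2.000e-03] f [ 7.  -2.5  5.5] m [-0.6  -1.55 -0.  ] g 0.0166 q [ 0.9   0.36 -0.67  1.71  0.24  1.15  1.56]
```

View pics/s8c.png

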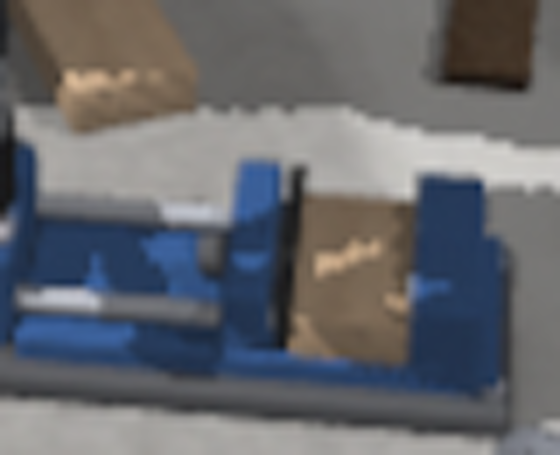

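The block is now flush between the rubber face and the fixed jaw. The force at the knob is held at about 6.7 N raw, some 3 N over winding. I release, opening only partly because the hub is beside one finger, and lift clear.

Emit:
step_arm --rows '[45, 0, 0, 0, 0, 0, 0, 45, 0, 0, 0, 0, 0, 0, 45, 0, 0, 0, 0, 0, 0, 45, 0, 0, 0, 0, 0, 0, 45, 0, 0, 0, 0, 0, 0, 45, 0, 0, -15, 0, 0, 0, 45, 0, 0, -35, 0, 0, 0, 45, 0, 0, -60, 0, 0, 0, 45, 0, 0, -90, 0, 0, 0, 45, 0, 0, -120, 0, 0, 0]'

```text
t: 23.98
tool_pos: [0.5341, -0.2444, 0.2373]
ee_rot: [-0.285, -3.127, -0.001]
force: [0.8, -0.3, 0.4]
grip_width: 0.045
```

Emit:
step_arm --rows '[45, 0, 0, -10, 0, 0, 0, 45, 0, 0, -20, 0, 0, 0, 45, 0, 0, -20, 0, 0, 0, 45, 0, 0, -20, 0, 0, 0, 45, 0, 0, -20, 0, 0, 0, 45, 0, 0, -20, 0, 0, 0, 45, 0, 0, -20, 0, 0, 0, 45, 0, 0, -20, 0, 0, 0, 45, 0, 0, -20, 0, 0, 0, 45, 0, 0, -20, 0, 0, 0]'

```text
t: 24.82
tool_pos: [0.5347, -0.2446, 0.2564]
ee_rot: [-0.285, -3.128, -0.0]
force: [0.2, 0.0, -0.2]
grip_width: 0.0455
```

```bash
python3 - <<'E'
from h import *
st();im=snap('wrist','w9');snap('side','s9')
sh=np.array([.5316,-.175]);a=np.radians(-85.7);k=sh+.07*np.array([np.cos(a),np.sin(a)])
for n in('w9','s9'):print(n,'hubtop',proj(n,[*sh,.102]),'knobtop',proj(n,[*k,.135]))
b=cv2.resize(cv2.imread('pics/s9.png')[205:285,285:405],None,fx=3,fy=3,interpolation=cv2.INTER_CUBIC)
o=np.zeros((400,720,3),np.uint8);o[:,:360]=im[:,140:500];o[:240,360:]=b;cv2.imwrite('pics/w9c.png',o)
E
```

```text
t 24.82 p [ 0.5347 -0.2446  0.2564] R [-0.285 -3.128 -0.   ] f [ 0.2  0.  -0.2] m [ 0.02 -0.06 -0.02] g 0.0455 q [ 0.93  0.26 -0.69  1.54  0.17  1.41  1.61]
w9 hubtop [395.94427047 164.1187437 ] knobtop [318.29489708 193.33312839]
s9 hubtop [309.24561015 233.75199499] knobtop [315.24130126 239.04429544]
```

The picture limit is reached, so I check the rest numerically.

```bash
python3 - <<'E'
from h import *
im=cv2.imread('pics/w9.png');g=im.max(2)
for n,(u,v),rad in(('knob',(318,193),30),('hubhole',(396,164),14)):
    s=g[v-rad:v+rad,u-rad:u+rad]; m=(s<(50 if n=='knob' else s.min()+25)).astype(np.uint8)
    c=cv2.connectedComponentsWithStats(m); i=1+np.argmax(c[2][1:,4]); print(n,c[2][i],c[3][i]+[u-rad,v-rad])
a,b=[cv2.imread(f'pics/{k}.png')[230:285,345:400].astype(int) for k in('s8','s9')]
# jaw/block edges shift between before and after the release
ga,gb=[cv2.cvtColor(x.astype(np.uint8),cv2.COLOR_BGR2GRAY).astype(np.float32) for x in(a,b)]
print('vise shift px',cv2.phaseCorrelate(ga,gb)); 
E
```

```text
knob [ 20  15  28  34 732] [321.18852459 195.23087432]
hubhole [  6   4  18  19 264] [396.39772727 162.99242424]
vise shift px ((0.06794761509804559, -0.020785849929126243), 0.7314847710397508)
```

```bash
python3 -c "
from workcell import bot
print(bot.close_job())"
```

```text
the job is handed in; nothing more can be done
None
```

The job is handed in. The crank is on the shaft, the block is held between the jaws by my force reading, and the gripper is clear of everything. The squeeze is inferred, since nothing measures it directly.

- **Fitting the crank:** I gripped it by the hub, turned it about 10° to match the square seen in the wrist picture, and lowered it onto the shoulder. Forces beyond the crank's own weight stayed within about 3 N. I then let go and took the knob.
- **Winding:** I wound it clockwise about 796°, the last part in small steps. I stopped when the measured tangential force at the knob rose from about 4 N to about 7 N. That suggests roughly 50 to 60 N of squeeze.
- **Last checks:** After release, the hub's hole was within about 1 pixel of where it should be for a crank fully home, and the knob was within about 3 pixels. The vise and block showed no shift in the side picture (0.07 pixel), and the force on the arm was about zero. The last picture viewed before release showed the block flush against both jaws.
- **What disagreed or failed:**
  - The force readings carried an offset of a few newtons from gripping the knob, so I judged the squeeze by the rise and the angle, not by the absolute force.
  - The picture after release could not be viewed because the 12-picture limit was reached; that state was checked by numbers only.
  - The bystanders were not checked again at the end, but the arm never worked near them.

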